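Show the marked bowed handle to the inspection camera

ROBOT

A 7-joint arm with a two-finger parallel gripper is mounted at the origin on the work surface. World frame = base frame: x ahead of the robot, y to its left, z up, the work surface at z = 0. Lengths are in m, angles in rad, forces in N, time in s.
With the tool pointing down it reaches from about 0.4 to 0.875 m from the base axis. Payload 19.3 kg.
Tool frame: the origin (TCP) lies between the finger pads; the fingertips stand 17 mm ahead of it and the grasp point (between the pads) lies 2 mm behind it; z points along the fingers, x is the direction in which the jaws open and shut, and the axes are right-handed (so a half turn about z gives the same grasp; the last joint's range is limited). The gripper opens to 85 mm and grips with 20 to 120 N. Pads are 22 mm wide; open, the fingers measure 114 mm over their backs; the gripper's body (76 mm by 85 mm) begins 54 mm behind the grasp point. The pads swing forward as they close: fully open they stand 13 mm farther back than shut.
Start: joints at [-1.282, 0.521, -0.036, 1.599, 0.021, 1.021, -0.113], TCP at [0.219, 0.585, 0.248] pointing down, gripper open.
Joint ranges: [-2.91, 2.91], [-0.3, 2.13], [-1.5, 1.42], [0.17, 2.43], [-1.26, 4.41], [0.16, 1.93], [-2.52, 2.52]. Speed limits (rad/s): [1.89, 1.89, 2.39, 2.39, 3.01, 3.01, 3.01].

INTERFACE

Orientations are given as [roll, pitch, yaw] about the fixed x, y, z axes, in that order (R = Rz(yaw) Ry(pitch) Rx(roll)).
In Python, from workcell import bot gives the robot as it stands. The module is installed in compiled form; this text tells all that it offers.
- The arm moves only by the tool arm_command, never from a script. Its argument "targets" is a list of rows, each a list of 6 numbers: the shift along the tool's x, y, z in mm, then the turn, a rotation vector about the tool's x, y, z in degrees. In form: [[x, y, z, wx, wy, wz], ...]. A call has 1 to 8 rows; each row shifts and turns the pose as measured when the row begins, along the tool's axes as they then stand; what a row does not reach is not made up. A row lasts 1/10 s, in which the tool goes at most 50 mm and 8.59 degrees, less where a joint would pass 70% of its speed; a pose out of reach is approached as far as the arm can. A call is refused whole if a number of a shift passes 50 or a number of a turn 8.59, either way. A call with a gripper value outside its range is refused whole. "grip" is the opening in per cent of the stroke, from 0 (shut) to 100 (fully open), set as the call begins (left out, the last holds). The fingers move at their own pace and stop on an object; "grip_force" is the grip in N (left out, the last holds). Time passes only in rows, so rows that do not move let the fingers close. It gives the time, the measured TCP pose, the force and the opening at its end, in the units of the state.
- bot.observe(): the state, without advancing time (a new reading comes with each control period).
- bot.grab_frame(name): name is "scene" or "top"; returns a dict with "color" (480x640x3 uint8, red, green, blue), "depth" (480x640 float32, m along the optical axis (not along the pixel's ray), 0 where there is no reading), "fov_y" (degrees; the focal length in pixels is half the picture's height over the tangent of half this angle, whatever the lens; pixels are square), "cx", "cy" (the principal point, pixels), "R" (3x3) and "t" (3): a world point X has camera coordinates R X + t. Camera axes: x right, y down, z forward; pixel columns grow to the right and rows downward; lengths in m; the calibration is good to about 2 mm. A picture is of the moment at which its call begins.
- bot.job_done(): hands the job in, once; it reports no verdict.
The state is a dict: "clock": time; "qpos": joint angles; "qd": joint speeds; "joint_efforts": joint torques, N m; "position": TCP position; "tool_rot": TCP orientation; "force": force on the tool from outside, world axes, zero at the start; "moment": the same for the moment, N m; "grip_width": finger opening in m.
Only numpy, scipy, OpenCV 4.12 (cv2) and the standard library are available. Lean on these libraries where they do the work, as an engineer would, in place of code of your own. Each camera call takes 0.05 s, during which the arm holds its last target. There are 200 camera calls.

TASK

In the rack lie three equal wooden bowed handles, and past the pin end of one of them lies the carpenter's pencil: lift that handle out and hold it up to the inspection camera, with its pin pointing straight into the lens along the line of sight, the tip of the pin on that line 100 mm in front of the lens, and its flat top not rolled (it leans only as the camera does). Leave the pencil and the two other handles where they lie and do not touch the camera or its stand. Finish while holding the handle still there in the air; do not put it down or let go.

Things in the scene. Friction and masses are not known exactly. Their poses are not given: they have to be found in the camera images.
- rack: Low fixed plywood rack, base board 360 (x) x 330 (y) x 18 mm, origin under its centre on the bench, x roughly away from the robot, z up. Two notched battens 20 mm thick cross it at x = -135 and -15 mm, 54 mm high; three handles lie in their notches (36 mm wide, 12 mm deep, floor 42 mm above the bench) at y = +100, 0 and -100 mm, pins to +x.
- strip (a point): Middle of the bare strip at the rack's far end (rack x = +135 mm, y = 0), on the board, 18 mm above the bench. Past the pin of each handle one small object lies here, at rack y = about +100, 0, -100 mm: the pencil, a cork sanding block (45 x 66 x 28 mm) and an offcut (34 x 60 x 20 mm), in any order.
- pencil_mid (a point): Middle of the carpenter's pencil stub: flat, dark wood with a sharpened tip, 14 mm wide, 9 mm thick, 90 mm long along its y axis. It lies across the strip just past the pin of one handle: that handle is the one to show.
- handle_left_grip (a point): Centre (half-way up) of the left-hand (rack +y) handle's middle. All three alike: light beech, 276 mm long, 24 wide, 24 thick, bowed in plan, 0.1 to 0.2 kg. The middle 70 mm is straight, sides parallel to x, free for fingers (100 mm between battens, 76 mm to the next handle, 24 mm clear underneath). x along it to the pin end, y across, z up.
- handle_left_pin (a point): Tip centre of the round pin (12 mm across, 20 mm long, along x) at the end of the left-hand (rack +y) handle; 148 mm along x and -19 mm along y from that handle's middle, at the same height. Axes as the handle's.
- handle_middle_grip (a point): Centre (half-way up) of the middle handle's middle. All three alike: light beech, 276 mm long, 24 wide, 24 thick, bowed in plan, 0.1 to 0.2 kg. The middle 70 mm is straight, sides parallel to x, free for fingers (100 mm between battens, 76 mm to the next handle, 24 mm clear underneath). x along it to the pin end, y across, z up.
- handle_middle_pin (a point): Tip centre of the round pin (12 mm across, 20 mm long, along x) at the end of the middle handle; 148 mm along x and -19 mm along y from that handle's middle, at the same height. Axes as the handle's.
- handle_right_grip (a point): Centre (half-way up) of the right-hand (rack -y) handle's middle. All three alike: light beech, 276 mm long, 24 wide, 24 thick, bowed in plan, 0.1 to 0.2 kg. The middle 70 mm is straight, sides parallel to x, free for fingers (100 mm between battens, 76 mm to the next handle, 24 mm clear underneath). x along it to the pin end, y across, z up.
- handle_right_pin (a point): Tip centre of the round pin (12 mm across, 20 mm long, along x) at the end of the right-hand (rack -y) handle; 148 mm along x and -19 mm along y from that handle's middle, at the same height. Axes as the handle's.
- stand: Fixed inspection camera stand: steel foot 110 x 130 x 14 mm, origin on the bench about below the lens, 60 mm before the tilt axis; post 430 mm high 50 mm behind that axis. Carries a grey camera (50 x 56 x 50 mm, black barrel, white ring light 64 mm across), 310 to 380 mm up, facing the robot's side; its height and tilt differ each time but stay put. Not to be touched.
- lens (a point): Centre of the camera's front lens face. The camera looks along -x of this frame, 11 to 30 degrees downwards; so x runs from the work into the camera, rising; y is level; z is square to both, upward.
- focus (a point): The point in the air on the line of sight, 100 mm in front of the lens, where the pin tip belongs. Axes as the lens's: a handle shown correctly has its x and z along this x and z.

How it is judged:
On the way:
1. the handle marked by the pencil is lifted clear of the rack in the fingers (((y of pencil_mid in the frame of rack above 0.05 m and height (world z) of handle_left_grip above 0.09 m and contact force between the fingers and handle_left above 1 N and contact force between handle_left and rack below 0.1 N) or (y of pencil_mid in the frame of rack between -0.05 and 0.05 m and height (world z) of handle_middle_grip above 0.09 m and contact force between the fingers and handle_middle above 1 N and contact force between handle_middle and rack below 0.1 N) or (y of pencil_mid in the frame of rack below -0.05 m and height (world z) of handle_right_grip above 0.09 m and contact force between the fingers and handle_right above 1 N and contact force between handle_right and rack below 0.1 N))), for 0.2 s.
At the end, for the whole second after the job is handed in: The marked handle is held still, only by the fingers, over 110 mm up: pin tip within 20 mm of the point 100 mm before the lens, pin towards it, length within 0.17 rad of the line of sight, top within 0.2 rad of the camera's up. Pencil and other handles within 30 mm of their start (((y of pencil_mid in the frame of rack above 0.05 m and distance between handle_left_pin and focus below 0.02 m and x of handle_left_grip in the frame of focus below -0.1 m and angle between the x axis of handle_left and the x axis of focus, either way round below 0.17 rad and angle between the z axis of handle_left and the z axis of focus, either way round below 0.2 rad and height (world z) of handle_left_grip above 0.11 m and contact force between the fingers and handle_left above 1 N and contact force between handle_left and stand below 0.1 N and contact force between handle_left and rack below 0.1 N and linear speed of handle_left below 0.03 m/s and angular speed of handle_left below 0.2 rad/s and distance of each of handle_middle_grip, handle_right_grip from where it was at the start of the episode below 0.03 m and contact force between handle_left and handle_middle below 0.1 N and contact force between handle_left and handle_right below 0.1 N) or (y of pencil_mid in the frame of rack between -0.05 and 0.05 m and distance between handle_middle_pin and focus below 0.02 m and x of handle_middle_grip in the frame of focus below -0.1 m and angle between the x axis of handle_middle and the x axis of focus, either way round below 0.17 rad and angle between the z axis of handle_middle and the z axis of focus, either way round below 0.2 rad and height (world z) of handle_middle_grip above 0.11 m and contact force between the fingers and handle_middle above 1 N and contact force between handle_middle and stand below 0.1 N and contact force between handle_middle and rack below 0.1 N and linear speed of handle_middle below 0.03 m/s and angular speed of handle_middle below 0.2 rad/s and distance of each of handle_left_grip, handle_right_grip from where it was at the start of the episode below 0.03 m and contact force between handle_middle and handle_left below 0.1 N and contact force between handle_middle and handle_right below 0.1 N) or (y of pencil_mid in the frame of rack below -0.05 m and distance between handle_right_pin and focus below 0.02 m and x of handle_right_grip in the frame of focus below -0.1 m and angle between the x axis of handle_right and the x axis of focus, either way round below 0.17 rad and angle between the z axis of handle_right and the z axis of focus, either way round below 0.2 rad and height (world z) of handle_right_grip above 0.11 m and contact force between the fingers and handle_right above 1 N and contact force between handle_right and stand below 0.1 N and contact force between handle_right and rack below 0.1 N and linear speed of handle_right below 0.03 m/s and angular speed of handle_right below 0.2 rad/s and distance of each of handle_left_grip, handle_middle_grip from where it was at the start of the episode below 0.03 m and contact force between handle_right and handle_left below 0.1 N and contact force between handle_right and handle_middle below 0.1 N)) and distance of pencil_mid from where it was at the start of the episode below 0.03 m); the arm keeps its last pose, push and grip.
It fails at once if the camera or its stand was touched (contact force between stand and anything else above 1 N).
It fails at once if the pencil was moved by more than 30 mm (distance of pencil_mid from where it was at the start of the episode above 0.03 m).
It fails at once if another handle than the marked one was moved by more than 30 mm ((y of pencil_mid in the frame of rack above 0.05 m and distance of any of handle_middle_grip, handle_right_grip from where it was at the start of the episode above 0.03 m) or (y of pencil_mid in the frame of rack between -0.05 and 0.05 m and distance of any of handle_left_grip, handle_right_grip from where it was at the start of the episode above 0.03 m) or (y of pencil_mid in the frame of rack below -0.05 m and distance of any of handle_left_grip, handle_middle_grip from where it was at the start of the episode above 0.03 m)).
It also fails if it takes over 32 s, if anything falls off the work surface, if the arm or the gripper's body presses on something with over 40 N, if the wrist force passes 120 N, or if a joint passes its speed limit or range.

## Working session

There is one attempt and no reset: what is moved stays moved. The work goes in short steps, Python scripts to look and compute and a tool call to move; the robot and the scene stay as the last step left them, time stands still between calls to the robot, and variables do not carry over. Pictures are saved under pics/ and viewed, about 8 in all and at most 12, crops included, and the job is handed in when it is done.

Besides the shell and the picture viewer there is one more tool, called after "Request:" as a command line: name --pt "numbers of a row" for each row, then --argument value for the rest. arm_command: Moves the arm, as the interface text tells. Its arguments: {"type":"object","properties":{"targets":{"type":"array"},"grip":{"type":"number"},"grip_force":{"type":"number"}},"required":["targets"]}

```bash
mkdir -p pics; cat > h.py <<'E'
import numpy as np, cv2
from workcell import bot
from scipy.spatial.transform import Rotation as Ro
def grab(n):
    f=bot.grab_frame(n); np.savez('%s.npz'%n,**f); return f
def load(n): return dict(np.load('%s.npz'%n))
def cloud(f):
    d=f['depth']; F=240/np.tan(np.radians(f['fov_y'])/2)
    v,u=np.mgrid[:480,:640]
    P=np.stack([(u-f['cx'])/F*d,(v-f['cy'])/F*d,d],-1)
    W=(P-f['t'])@f['R']; W[d==0]=np.nan; return W
E
python3 - <<'E'
from h import *
for n in('scene','top'):
    f=grab(n); cv2.imwrite(f'pics/{n}1.png',f['color'][...,::-1]); print(n,f['fov_y'],-f['R'].T@f['t'],f['R'])
print(bot.observe())
E
```

```text
scene 50.45297312201548 [ 1.21898051 -0.20113592  0.87600415] [[ 0.29477418  0.95548487  0.01252366]
 [ 0.69295907 -0.20472205 -0.69130066]
 [-0.65796346  0.21245597 -0.72245868]]
top 56.182306805965275 [ 0.45964728 -0.00921157  0.98749008] [[-0.02341723 -0.99966509 -0.01101596]
 [-0.98682177  0.02487827 -0.15988703]
 [ 0.16010754  0.00712667 -0.98707385]]
{'clock': 0.1, 'qpos': array([-1.28218917,  0.52197245, -0.03633905,  1.59994388,  0.02117987,
        1.0211141 , -0.11280582]), 'qd': array([ 0.00213716, -0.00066277,  0.00135807, -0.00069589, -0.00107343,
       -0.000357  ,  0.00048855]), 'joint_efforts': array([ 4.08825494e-03, -9.28487349e+01,  1.98415004e+00, -3.70528150e+01,
        1.81251724e-02,  5.41795875e-03, -5.45211151e-05]), 'position': array([0.21939163, 0.58491908, 0.24777445]), 'tool_rot': array([3.14154132e+00, 1.05251949e-03, 1.21197177e+00]), 'force': array([ 0.49238142, -0.09348463,  0.1389368 ]), 'moment': array([-0.06292354,  0.03002531,  0.00366676]), 'grip_width': 0.08505802221392293}
```

View pics/scene1.png

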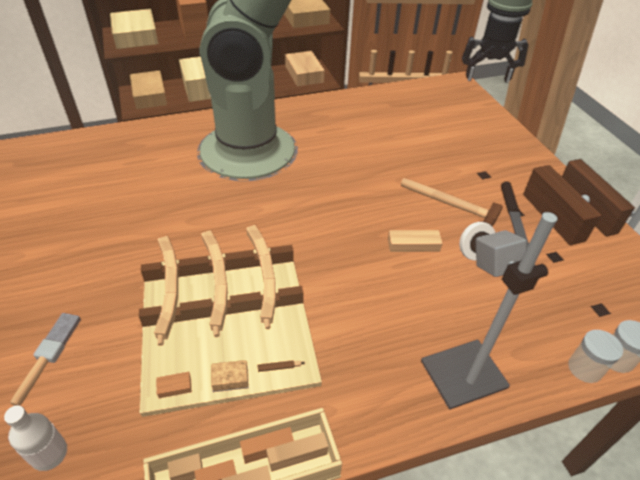

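View pics/top1.png

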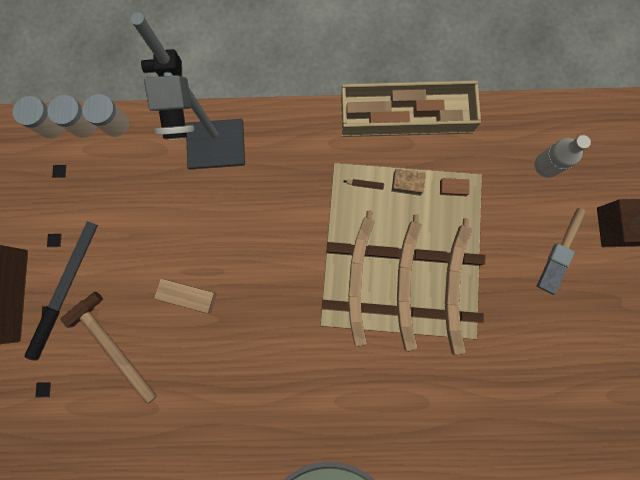

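The pencil lies at the top image's left (about 363,184), so the left handle (mid about 356,280) is the one to show. In the scene view the ring light is at about (478,241). Next I measure both.

```bash
python3 - <<'E'
from h import *
f=load('top');W=cloud(f)
z=W[...,2]
def lab(u,v):print((u,v),W[v,u].round(4))
for p in[(356,270),(356,285),(356,300),(369,212),(360,342),(405,280),(363,184),(340,300),(350,220),(168,93),(174,130),(215,145)]:lab(*p)
# handle top points
m=np.zeros(z.shape,bool);m[200:350,335:385]=1
m&=(z>0.058)&(z<.085)
P=W[m];print(len(P),np.median(P[:,2]))
P=P[P[:,2]>0.0605]
# centreline by world x bins
for x in np.arange(P[:,0].min(),P[:,0].max(),.02):
    s=P[(P[:,0]>=x)&(P[:,0]<x+.02)]
    if len(s):print(round(x+.01,3),len(s),s[:,1].min().round(4),s[:,1].max().round(4),np.median(s[:,2]).round(4))
# rack board edges by minAreaRect of z 0.012..0.03
m=np.zeros(z.shape,np.uint8);m[155:345,315:490]=1
m&=((z>0.012)).astype(np.uint8)
Q=W[m>0][:,:2].astype(np.float32);print('rack',cv2.minAreaRect(Q))
# ring in scene
g=load('scene');V=cloud(g);c=g['color'].astype(int)
m=np.zeros(z.shape,bool);m[215:270,450:505]=1
m&=(c.min(-1)>170)&(V[...,2]>.25)
R=V[m];print('ring',len(R),np.nanmedian(R,0))
cam=V[215:290,450:535].reshape(-1,3);cam=cam[cam[:,2]>.25]
print(cam.min(0),cam.max(0))
cv2.imwrite('pics/c1.png',cv2.resize(g['color'][190:310,430:590,::-1],None,fx=5,fy=5,interpolation=cv2.INTER_CUBIC))
E
```

```text
(356, 270) [ 0.5312 -0.0675  0.0681]
(356, 285) [ 0.5008 -0.0664  0.0676]
(356, 300) [ 0.4706 -0.0654  0.0668]
(369, 212) [ 0.6524 -0.0992  0.0632]
(360, 342) [ 0.3877 -0.0704  0.0676]
(405, 280) [ 0.5085 -0.1664  0.0676]
(363, 184) [ 0.7227 -0.0919  0.0286]
(340, 300) [ 0.472  -0.0343  0.0164]
(350, 220) [ 0.6442 -0.0611  0.022 ]
(168, 93) [0.7907 0.2305 0.3385]
(174, 130) [0.7386 0.2265 0.3183]
(215, 145) [0.8274 0.2395 0.0129]
1550 0.06622677663438079
0.39 117 -0.0827 -0.057 0.0665
0.41 123 -0.0795 -0.0536 0.0663
0.43 118 -0.0763 -0.052 0.0662
0.45 120 -0.0749 -0.0507 0.0663
0.47 118 -0.0738 -0.051 0.0668
0.49 119 -0.0747 -0.0516 0.0664
0.51 119 -0.0774 -0.0524 0.0659
0.53 115 -0.0803 -0.0548 0.0664
0.55 107 -0.0828 -0.0576 0.0662
0.57 117 -0.0878 -0.0604 0.0662
0.59 118 -0.095 -0.0672 0.0663
0.61 111 -0.1018 -0.0721 0.0663
0.63 108 -0.1088 -0.079 0.0663
0.65 16 -0.1031 -0.0883 0.062
rack ((0.5662785768508911, -0.17259669303894043), (0.33098986744880676, 0.3897514343261719), 83.92222595214844)
ring 442 [0.74868164 0.22208485 0.30615158]
[0.73380232 0.20529604 0.26497237] [0.87213725 0.26815905 0.40006048]
```

View pics/c1.png

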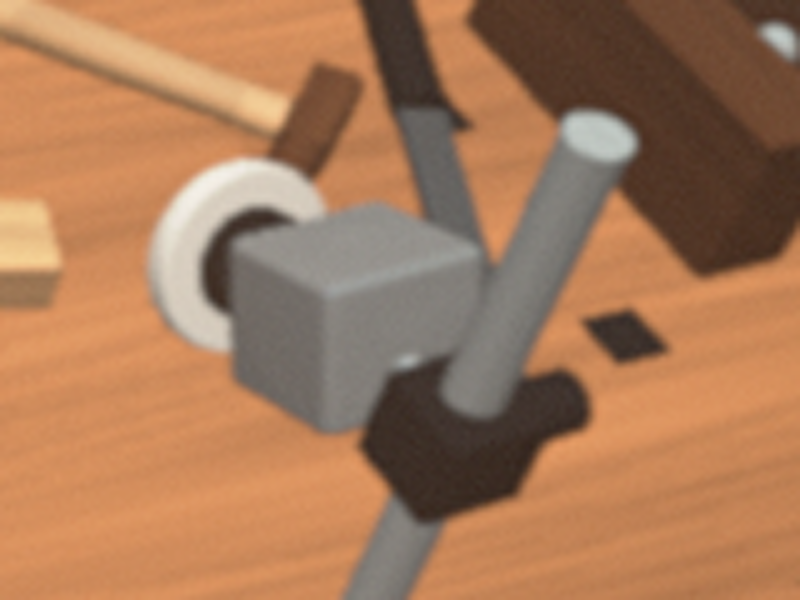

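```bash
python3 - <<'E'
from h import *
f=load('top');W=cloud(f);z=W[...,2]
m=np.zeros(z.shape,bool);m[200:360,320:490]=1
B=W[m&(z>.049)&(z<.0565)]
# battens: split by x'
for lo,hi in((.40,.46),(.53,.60)):
    s=B[(B[:,0]>lo)&(B[:,0]<hi)]
    L=cv2.fitLine(s[:,:2].astype(np.float32),cv2.DIST_HUBER,0,.01,.01).ravel();print('batten',len(s),L, np.degrees(np.arctan(L[1]/L[0])), s[:,:2].min(0),s[:,:2].max(0))
def edge(yaw,P):
    c,s=np.cos(yaw),np.sin(yaw);return P[:,:2]@np.array([[c,-s],[s,c]])
for (a,b) in((335,385),(390,430),(440,480)):
    m=np.zeros(z.shape,bool);m[195:360,a:b]=1
    P=W[m&(z>.0605)&(z<.085)]
    for d in(-4.5,-5,-5.5,-6):
        Q=edge(np.radians(d),P)
        x0,x1=np.percentile(Q[:,0],[.5,99.5]);o=[]
        mid=(x0+x1)/2
        for k in(-.12,-.09,-.06,-.03,0,.03,.06,.09,.12):
            s=Q[abs(Q[:,0]-Q[:,0].min()-.138-k)<.008]
            o.append((np.percentile(s[:,1],3)+np.percentile(s[:,1],97))/2*1e3)
        print(d,Q[:,0].min().round(4),Q[:,0].max().round(4),np.round(o,1))
# camera body
def plane(P):
    for i in range(6):
        c=np.median(P,0) if i==0 else P.mean(0);n=np.linalg.svd(P-c)[2][2];r=abs((P-c)@n);P=P[r<max(.004,2*r.std()*.8)]
    return c,n*np.sign(n[2] or 1),len(P),r.std()
T=W[78:106,150:183].reshape(-1,3);T=T[T[:,2]>.28];print('top face',plane(T))
g=load('scene');V=cloud(g)
def poly(pts):
    k=np.zeros((480,640),np.uint8);cv2.fillPoly(k,[np.int32([(430+u/5,190+v/5) for u,v in pts])],1);return V[k>0]
for n,p in dict(top=[(260,243),(370,212),(455,245),(335,280)],side=[(245,262),(315,300),(315,410),(245,370)],back=[(340,305),(465,265),(465,330),(400,360),(340,410)]).items():
    print(n,plane(poly(p)))
c=g['color'].astype(int);m=np.zeros(z.shape,bool);m[215:270,450:505]=1
R=V[m&(c.min(-1)>150)&(V[...,2]>.25)];print('ring',plane(R))
print(W[118:136,152:196,:][W[118:136,152:196,2]>.25].min(0))
# ring in top
k=f['color'].astype(int)[120:140,150:200].min(-1)>170
r=W[120:140,150:200][k&(W[120:140,150:200,2]>.28)];print('ring top',len(r),plane(r),r.min(0),r.max(0))
E
```

```text
batten 868 [ 0.09135267  0.9958186   0.44256496 -0.183854  ] 84.75857 [ 0.40047041 -0.32347426] [0.45997517 0.00392658]
batten 988 [ 0.10386117  0.99459183  0.5697129  -0.13426739] 84.03844 [ 0.53009074 -0.33507412] [ 0.59945269 -0.00710233]
-4.5 0.3834 0.661 [-37.5 -29.3 -25.8 -24.6 -25.3 -26.3 -31.  -37.9 -46. ]
-5 0.3837 0.6614 [-34.  -25.8 -21.7 -20.3 -20.7 -21.6 -25.9 -32.7 -40.5]
-5.5 0.3839 0.6618 [-30.5 -22.  -17.7 -15.9 -16.2 -16.8 -20.9 -27.4 -35.1]
-6 0.3841 0.6621 [-26.9 -18.1 -13.7 -11.6 -11.6 -12.  -15.8 -22.  -29.5]
-4.5 0.3797 0.6577 [-138.6 -130.6 -126.7 -124.2 -125.3 -126.2 -130.  -136.3 -144. ]
-5 0.3808 0.6589 [-135.1 -126.9 -122.7 -120.  -120.8 -121.4 -125.  -131.  -138.5]
-5.5 0.3819 0.6601 [-131.6 -123.1 -118.7 -115.7 -116.3 -116.7 -119.9 -125.7 -132.9]
-6 0.383 0.6613 [-128.2 -119.4 -114.6 -111.4 -111.7 -111.9 -114.8 -120.5 -127.4]
-4.5 0.3791 0.6544 [-234.4 -227.3 -224.5 -223.3 -224.9 -226.9 -232.5 -239.6 -247.8]
-5 0.3811 0.6565 [-231.  -223.5 -220.5 -219.1 -220.3 -222.1 -227.5 -234.3 -242.2]
-5.5 0.3831 0.6586 [-227.5 -219.8 -216.6 -214.8 -215.8 -217.3 -222.5 -229.  -236.7]
-6 0.385 0.6607 [-224.  -216.  -212.6 -210.5 -211.2 -212.5 -217.4 -223.6 -231.1]
top face (array([0.79366294, 0.23506515, 0.3368432 ]), array([-0.41914504, -0.03433369,  0.90726988]), 890, np.float64(0.0007582274602309365))Traceback (most recent call last):
  File "<stdin>", line 32, in <module>
  File "<stdin>", line 25, in plane
    u, s, vh = gufunc(a, signature=signature)
               ~~~~~~^^^^^^^^^^^^^^^^^^^^^^^^
    raise LinAlgError("SVD did not converge")
numpy.linalg.LinAlgError: SVD did not converge
```

```bash
python3 - <<'E'
from h import *
f=load('top');W=cloud(f)
g=load('scene');V=cloud(g)
def plane(P):
    P=P[~np.isnan(P).any(1)];c=np.median(P,0)
    for i in range(6):
        n=np.linalg.svd(P-c)[2][2];r=abs((P-c)@n);P=P[r<.003];c=P.mean(0)
    return c.round(4),n.round(4),len(P),((P-c)@n).std().round(5)
def poly(pts):
    k=np.zeros((480,640),np.uint8);cv2.fillPoly(k,[np.int32([(430+u/5,190+v/5) for u,v in pts])],1);return V[k>0]
for n,p in dict(top=[(260,243),(370,212),(455,245),(335,280)],side=[(245,262),(315,300),(315,410),(245,370)],back=[(340,305),(465,265),(465,330),(400,360),(340,410)]).items():
    print(n,plane(poly(p)))
c=g['color'].astype(int);m=np.zeros(c.shape[:2],bool);m[215:270,450:505]=1
m&=(c.min(-1)>150)&(V[...,2]>.25);R=V[m];print('ring',plane(R))
w=W[118:140,150:200];k=f['color'].astype(int)[118:140,150:200].min(-1)>150
r=w[k&(w[...,2]>.25)];print('ring top',len(r),r.min(0),r.max(0),r.mean(0))
# foot orientation
t=W[115:172,183:248].reshape(-1,3);t=t[(t[:,2]>.008)&(t[:,2]<.025)];print('foot',cv2.minAreaRect(t[:,:2].astype(np.float32)))
# box top corners top view
t=W[70:112,140:195].reshape(-1,3)
n=np.array([-0.4191,-.0343,.9073]);d=abs((t-[.7937,.2351,.3368])@n);t=t[d<.003]
ex=np.array([n[2],0,-n[0]]);ex/=np.linalg.norm(ex);ey=np.cross(n,ex)
Q=np.c_[t@ex,t@ey];rc=cv2.minAreaRect(Q.astype(np.float32));print(rc,len(t))
print(ex*rc[0][0]+ey*rc[0][1]+n*(n@[.7937,.2351,.3368]),ex,ey)
E
```

```text
top (array([0.7964, 0.2376, 0.3371]), array([ 0.4249,  0.0164, -0.9051]), 315, np.float64(0.00055))
side (array([0.8067, 0.2125, 0.3154]), array([ 0.0403, -0.9992, -0.0028]), 344, np.float64(0.00073))
back (array([0.8235, 0.2377, 0.3285]), array([0.9073, 0.0449, 0.4182]), 432, np.float64(0.00092))
ring (array([0.7498, 0.2211, 0.305 ]), array([0.9382, 0.281 , 0.2018]), 105, np.float64(0.00125))
ring top 88 [0.73499809 0.21251708 0.30844181] [0.74726765 0.24211148 0.32179312] [0.74035896 0.22672485 0.31660335]
foot ((0.8322996497154236, 0.24007296562194824), (0.11112111806869507, 0.13057665526866913), 2.5517404079437256)
((0.8602151274681091, 0.23719708621501923), (0.0497109480202198, 0.05548837035894394), 2.605015277862549) 1152
[0.79223615 0.23826403 0.33624287] [0.90782756 0.         0.41934369] [-0.01438349  0.99941888  0.03113849]
```

```bash
cat >> h.py <<'E'
def T(pos,rpy): M=np.eye(4);M[:3,:3]=Ro.from_euler('xyz',rpy).as_matrix();M[:3,3]=pos;return M
def cur():
    s=bot.observe();return T(s['position'],s['tool_rot']),s
def plan(G,n):
    C,s=cur();print('t',s['clock'],'pos',s['position'].round(4),'force',s['force'].round(1),'grip',s['grip_width'].round(4),'q',s['qpos'].round(2))
    D=np.linalg.inv(C)@G;r=Ro.from_matrix(D[:3,:3]).as_rotvec(degrees=True)
    print('total',(D[:3,3]*1e3).round(1),r.round(2),'err z-axis ok')
    dR=Ro.from_rotvec(r/n,degrees=True)
    A=Ro.identity()
    for k in range(n):
        print((A.inv().apply(D[:3,3])*1e3/n).round(1).tolist(),(r/n).round(2).tolist());A=A*dR
E
python3 - <<'E'
from h import *
plan(T([.509,-.0653,.16],[np.pi,0,np.radians(84)]),16)
E
```

```text
Traceback (most recent call last):
  File "h.py", line 16, in plan
    C,s=cur();print('t',s['clock'],'pos',s['position'].round(4),'force',s['force'].round(1),'grip',s['grip_width'].round(4),'q',s['qpos'].round(2))
                                                                                                   ^^^^^^^^^^^^^^^^^^^^^
AttributeError: 'float' object has no attribute 'round'
```

```bash
sed -i "s/s\['grip_width'\].round(4)/round(s['grip_width'],4)/" h.py
python3 - <<'E'
from h import *
plan(T([.509,-.0653,.16],[np.pi,0,np.radians(84)]),16)
E
```

```text
t 0.1 pos [0.2194 0.5849 0.2478] force [ 0.5 -0.1  0.1] grip 0.0851 q [-1.28  0.52 -0.04  1.6   0.02  1.02 -0.11]
total [-507.   499.5   88.3] [ -0.     0.06 -14.56] err z-axis ok
[-31.7, 31.2, 5.5] [-0.0, 0.0, -0.91]
[-32.2, 30.7, 5.5] [-0.0, 0.0, -0.91]
[-32.7, 30.2, 5.5] [-0.0, 0.0, -0.91]
[-33.1, 29.7, 5.5] [-0.0, 0.0, -0.91]
[-33.6, 29.1, 5.5] [-0.0, 0.0, -0.91]
[-34.1, 28.6, 5.5] [-0.0, 0.0, -0.91]
[-34.5, 28.1, 5.5] [-0.0, 0.0, -0.91]
[-35.0, 27.5, 5.5] [-0.0, 0.0, -0.91]
[-35.4, 27.0, 5.5] [-0.0, 0.0, -0.91]
[-35.8, 26.4, 5.5] [-0.0, 0.0, -0.91]
[-36.2, 25.8, 5.5] [-0.0, 0.0, -0.91]
[-36.6, 25.2, 5.5] [-0.0, 0.0, -0.91]
[-37.0, 24.7, 5.5] [-0.0, 0.0, -0.91]
[-37.4, 24.1, 5.5] [-0.0, 0.0, -0.91]
[-37.8, 23.5, 5.5] [-0.0, 0.0, -0.91]
[-38.2, 22.9, 5.5] [-0.0, 0.0, -0.91]
```

Request:
arm_command --pt "-32 31 0 0 0 -0.9" --pt "-32 31 0 0 0 -0.9" --pt "-33 30 0 0 0 -0.9" --pt "-33 30 0 0 0 -0.9" --pt "-34 29 0 0 0 -0.9" --pt "-34 29 0 0 0 -0.9" --pt "-35 28 0 0 0 -0.9" --pt "-35 28 0 0 0 -0.9" --grip 100

```text
clock: 0.9
position: [0.3658, 0.2507, 0.2451]
tool_rot: [-3.139, 0.003, 1.351]
force: [1.1, 1.3, 0.2]
grip_width: 0.0853
```

Request:
arm_command --pt "-35 27 0 0 0 -0.9" --pt "-36 26 0 0 0 -0.9" --pt "-36 26 0 0 0 -0.9" --pt "-37 25 0 0 0 -0.9" --pt "-37 25 0 0 0 -0.9" --pt "-37 24 0 0 0 -0.9" --pt "-38 24 0 0 0 -0.9" --pt "0 0 0 0 0 0"

```text
clock: 1.7
position: [0.5006, -0.0501, 0.2454]
tool_rot: [-3.14, 0.004, 1.461]
force: [-0.2, 1.4, 0.4]
grip_width: 0.0852
```

```bash
python3 - <<'E'
from h import *
plan(T([.509,-.0653,.16],[np.pi,0,np.radians(84)]),6)
E
```

```text
t 1.7 pos [ 0.5006 -0.0501  0.2454] force [-0.2  1.4  0.4] grip 0.0852 q [-0.16  0.34  0.18  1.93 -0.07  0.89  1.52]
total [-13.8  10.2  85.4] [-0.12  0.24 -0.28] err z-axis ok
[-2.3, 1.7, 14.2] [-0.02, 0.04, -0.05]
[-2.3, 1.7, 14.2] [-0.02, 0.04, -0.05]
[-2.3, 1.7, 14.2] [-0.02, 0.04, -0.05]
[-2.3, 1.7, 14.2] [-0.02, 0.04, -0.05]
[-2.3, 1.7, 14.2] [-0.02, 0.04, -0.05]
[-2.4, 1.7, 14.2] [-0.02, 0.04, -0.05]
```

Request:
arm_command --pt "-6 5 20 0 0 0" --pt "-5 4 20 0 0.2 -0.3" --pt "-2 1 20 0 0 0" --pt "0 0 20 0 0 0" --pt "0 0 0 0 0 0"

```text
clock: 2.2
position: [0.509, -0.0661, 0.1623]
tool_rot: [-3.139, 0.0, 1.463]
force: [-0.0, 0.0, 0.5]
grip_width: 0.0855
```

```bash
python3 - <<'E'
from h import *
plan(T([.509,-.0653,.052],[np.pi,0,np.radians(84)]),6)
a=grab('scene');b=grab('top')
cv2.imwrite('pics/s2.png',np.hstack([cv2.resize(x,(400,400),interpolation=cv2.INTER_CUBIC)[...,::-1] for x in(a['color'][170:370,120:320],b['color'][170:370,300:500])]))
E
```

```text
t 2.2 pos [ 0.509  -0.0661  0.1623] force [-0.   0.   0.5] grip 0.0855 q [-0.11  0.47  0.16  1.98 -0.11  0.7   1.58]
total [  0.8   0.2 110.3] [-0.15  0.03 -0.16] err z-axis ok
[0.1, 0.0, 18.4] [-0.02, 0.0, -0.03]
[0.1, 0.0, 18.4] [-0.02, 0.0, -0.03]
[0.1, 0.0, 18.4] [-0.02, 0.0, -0.03]
[0.1, 0.0, 18.4] [-0.02, 0.0, -0.03]
[0.1, -0.0, 18.4] [-0.02, 0.0, -0.03]
[0.1, -0.0, 18.4] [-0.02, 0.0, -0.03]
```

View pics/s2.png

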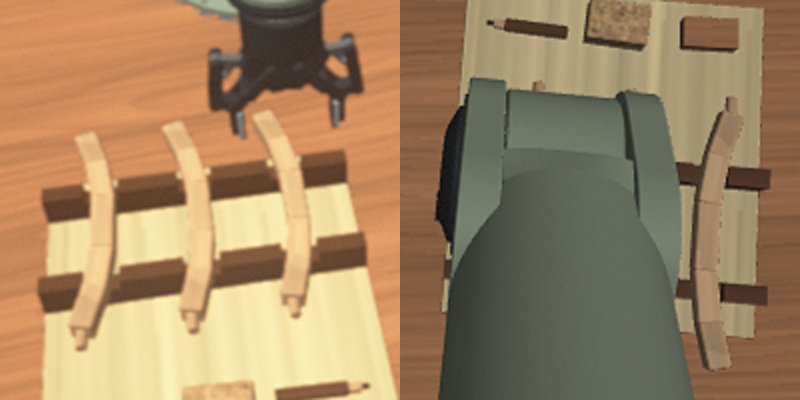

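The gripper is straddling the line of the left handle (left half, fingers at about 240,125 and 335,115); nothing has moved. Descend.

Request:
arm_command --pt "0 0 22 0 0 0" --pt "1 0 22 0 0 0" --pt "0 0 22 0 0 0" --pt "0 0 20 0 0 0" --pt "0 0 12 0 0 0" --pt "0 0 6 0 0 0" --pt "0 0 3 0 0 0"

```text
clock: 3.0
position: [0.5163, -0.0639, 0.0624]
tool_rot: [3.128, -0.002, 1.465]
force: [0.6, 0.0, -0.2]
grip_width: 0.0855
```

```bash
python3 - <<'E'
from h import *
plan(T([.509,-.0653,.052],[np.pi,0,np.radians(84)]),1)
a=grab('scene')
cv2.imwrite('pics/s3.png',cv2.resize(a['color'][180:360,120:360],(800,600),interpolation=cv2.INTER_CUBIC)[...,::-1])
E
```

```text
t 3.0 pos [ 0.5163 -0.0639  0.0624] force [ 0.6  0.  -0.2] grip 0.0855 q [-0.07  0.65  0.11  2.02 -0.15  0.47  1.61]
total [-2.1 -7.3 10.3] [ 0.76 -0.1  -0.06] err z-axis ok
[-2.1, -7.3, 10.3] [0.76, -0.1, -0.06]
```

View pics/s3.png

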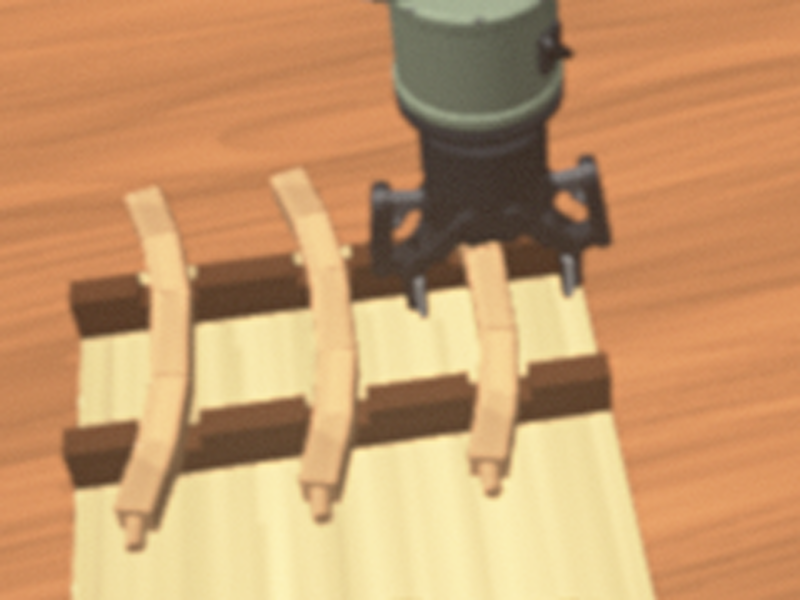

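The picture shows fingers on either side of the left handle (about 420,300 and 570,280), clear of battens and neighbours. Correct the 7 mm drift and go down.

Request:
arm_command --pt "-2 -7 5 0.7 0 0" --pt "0 0 3 0 0 0" --pt "0 0 2 0 0 0" --pt "0 0 0 0 0 0"

```text
clock: 3.45
position: [0.5094, -0.0654, 0.0531]
tool_rot: [3.139, -0.002, 1.465]
force: [0.6, 0.2, 0.1]
grip_width: 0.0854
```

```bash
python3 - <<'E'
from h import *
plan(T([.509,-.0653,.052],[np.pi,0,np.radians(84)]),1)
E
```

```text
t 3.45 pos [ 0.5094 -0.0654  0.0531] force [0.6 0.2 0.1] grip 0.0854 q [-0.06  0.66  0.11  2.03 -0.15  0.46  1.62]
total [ 0.  -0.4  1.1] [ 0.12 -0.11 -0.07] err z-axis ok
[0.0, -0.4, 1.1] [0.12, -0.11, -0.07]
```

Request:
arm_command --pt "0 0 0 0 0 0" --pt "0 0 0 0 0 0" --pt "0 0 0 0 0 0" --pt "0 0 0 0 0 0" --pt "0 0 0 0 0 0" --pt "0 0 0 0 0 0" --pt "0 0 0 0 0 0" --pt "0 0 0 0 0 0" --grip 0 --grip_force 60

```text
clock: 4.25
position: [0.5097, -0.0654, 0.0537]
tool_rot: [3.139, -0.002, 1.465]
force: [-0.7, 0.4, 0.7]
grip_width: 0.0229
```

Request:
arm_command --pt "0 0 -8 0 0 0" --pt "0 0 -15 0 0 0" --pt "0 0 -20 0 0 0" --pt "0 0 -20 0 0 0" --pt "0 0 -20 0 0 0" --pt "0 0 -20 0 0 0" --pt "0 0 -20 0 0 0" --pt "0 0 0 0 0 0"

```text
clock: 5.05
position: [0.5084, -0.0658, 0.1842]
tool_rot: [3.14, -0.002, 1.464]
force: [0.2, -0.2, -1.6]
grip_width: 0.023
```

```bash
python3 - <<'E'
from h import *
R=np.array([[.9069,.0396,.4195],[-.0436,.999,0],[-.419,-.0183,.9078]]).T
C,_=cur();print(C.round(3))
G=np.eye(4);G[:3,:3]=Ro.from_matrix(R).as_matrix()@np.array([[0,1,0],[1,0,0],[0,0,-1.]]);G[:3,3]=[.5226,.2456,.1843];G[:3,3]+=.002*G[:3,2]
np.save('G.npy',G);G[2,3]+=.03;plan(G,16)
a=grab('scene')
cv2.imwrite('pics/s4.png',cv2.resize(a['color'][120:390,120:480],(800,600),interpolation=cv2.INTER_CUBIC)[...,::-1])
E
```

```text
[[ 0.106  0.994  0.002  0.508]
 [ 0.994 -0.106  0.002 -0.066]
 [ 0.002  0.002 -1.     0.184]
 [ 0.     0.     0.     1.   ]]
t 5.05 pos [ 0.5084 -0.0658  0.1842] force [ 0.2 -0.2 -1.6] grip 0.023 q [-0.11  0.44  0.17  1.96 -0.11  0.75  1.58]
total [311.3 -18.  -27.7] [-24.64   1.75  -8.48] err z-axis ok
[19.5, -1.1, -1.7] [-1.54, 0.11, -0.53]
[19.5, -0.9, -1.7] [-1.54, 0.11, -0.53]
[19.5, -0.7, -1.7] [-1.54, 0.11, -0.53]
[19.5, -0.4, -1.7] [-1.54, 0.11, -0.53]
[19.5, -0.2, -1.7] [-1.54, 0.11, -0.53]
[19.5, 0.0, -1.6] [-1.54, 0.11, -0.53]
[19.5, 0.2, -1.6] [-1.54, 0.11, -0.53]
[19.5, 0.4, -1.5] [-1.54, 0.11, -0.53]
[19.5, 0.7, -1.5] [-1.54, 0.11, -0.53]
[19.5, 0.9, -1.4] [-1.54, 0.11, -0.53]
[19.5, 1.1, -1.4] [-1.54, 0.11, -0.53]
[19.5, 1.3, -1.3] [-1.54, 0.11, -0.53]
[19.5, 1.5, -1.2] [-1.54, 0.11, -0.53]
[19.5, 1.7, -1.1] [-1.54, 0.11, -0.53]
[19.4, 2.0, -1.0] [-1.54, 0.11, -0.53]
[19.4, 2.2, -1.0] [-1.54, 0.11, -0.53]
```

View pics/s4.png

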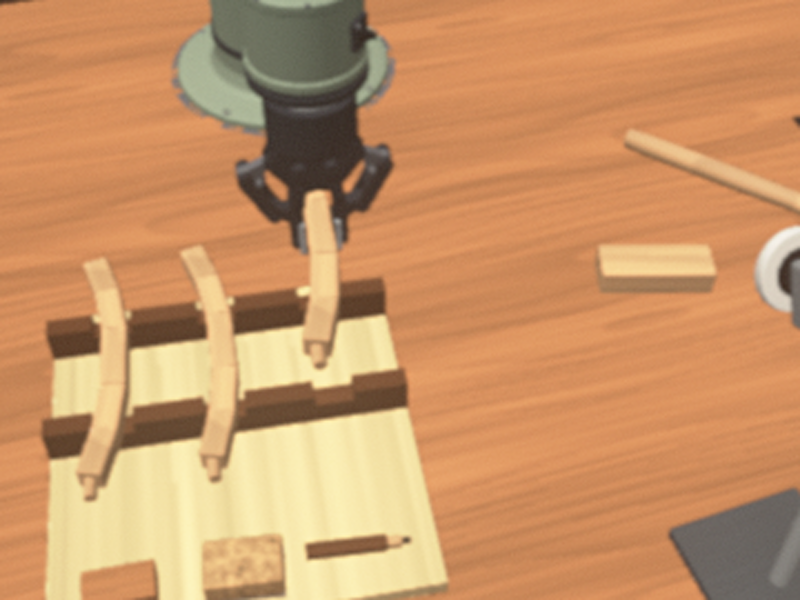

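The handle is lifted level in the fingers; the others and the pencil are undisturbed. Carry it over, turning on the way.

Request:
arm_command --pt "20 -1 -2 -1.5 0.1 -0.5" --pt "20 -1 -2 -1.5 0.1 -0.5" --pt "20 -1 -2 -1.5 0.1 -0.5" --pt "20 0 -2 -1.5 0.1 -0.5" --pt "20 0 -2 -1.5 0.1 -0.5" --pt "20 0 -2 -1.5 0.1 -0.5" --pt "20 0 -2 -1.5 0.1 -0.5" --pt "20 0 -2 -1.5 0.1 -0.5"

```text
clock: 5.9
position: [0.5123, 0.0967, 0.1941]
tool_rot: [2.933, -0.007, 1.533]
force: [-0.2, 0.6, -1.8]
grip_width: 0.023
```

Request:
arm_command --pt "19 1 -1 -1.5 0.1 -0.5" --pt "19 1 -1 -1.5 0.1 -0.5" --pt "19 1 -1 -1.5 0.1 -0.5" --pt "19 1 -1 -1.5 0.1 -0.5" --pt "19 1 -1 -1.5 0.1 -0.5" --pt "19 2 -1 -1.5 0.1 -0.5" --pt "19 2 -1 -1.5 0.1 -0.5" --pt "0 0 0 0 0 0"

```text
clock: 6.7
position: [0.5153, 0.2366, 0.1975]
tool_rot: [2.75, 0.004, 1.603]
force: [-0.0, -0.1, -2.2]
grip_width: 0.0232
```

```bash
python3 - <<'E'
from h import *
plan(np.load('G.npy'),5)
E
```

```text
t 6.7 pos [0.5153 0.2366 0.1975] force [-0.  -0.1 -2.2] grip 0.0232 q [-0.97  0.4   0.39  2.11  0.21  0.34  0.78]
total [ 8.8  2.1 17. ] [-2.37  0.48 -0.53] err z-axis ok
[1.8, 0.4, 3.4] [-0.47, 0.1, -0.11]
[1.8, 0.4, 3.4] [-0.47, 0.1, -0.11]
[1.7, 0.4, 3.4] [-0.47, 0.1, -0.11]
[1.7, 0.3, 3.4] [-0.47, 0.1, -0.11]
[1.7, 0.3, 3.4] [-0.47, 0.1, -0.11]
```

Request:
arm_command --pt "3 1 6 -0.8 0.2 -0.2" --pt "3 1 5 -0.8 0.2 -0.2" --pt "2 0 4 -0.8 0.1 -0.1" --pt "1 0 2 0 0 0" --pt "0 0 0 0 0 0" --pt "0 0 0 0 0 0"

```text
clock: 7.3
position: [0.5225, 0.2443, 0.1793]
tool_rot: [2.71, 0.003, 1.614]
force: [-0.1, -0.3, -2.2]
grip_width: 0.0232
```

```bash
python3 - <<'E'
from h import *
plan(np.load('G.npy'),1)
a=grab('scene');b=grab('top')
V=cloud(a)
cv2.imwrite('pics/s5.png',np.hstack([cv2.resize(x,(400,400),interpolation=cv2.INTER_CUBIC)[...,::-1] for x in(a['color'][130:330,330:530],b['color'][70:350,60:340])]))
E
```

```text
t 7.3 pos [0.5225 0.2443 0.1793] force [-0.1 -0.3 -2.2] grip 0.0232 q [-1.01  0.45  0.43  2.13  0.24  0.25  0.74]
total [ 1.3  2.2 -2.5] [-0.1   0.17  0.05] err z-axis ok
[1.3, 2.2, -2.5] [-0.1, 0.17, 0.05]
```

View pics/s5.png

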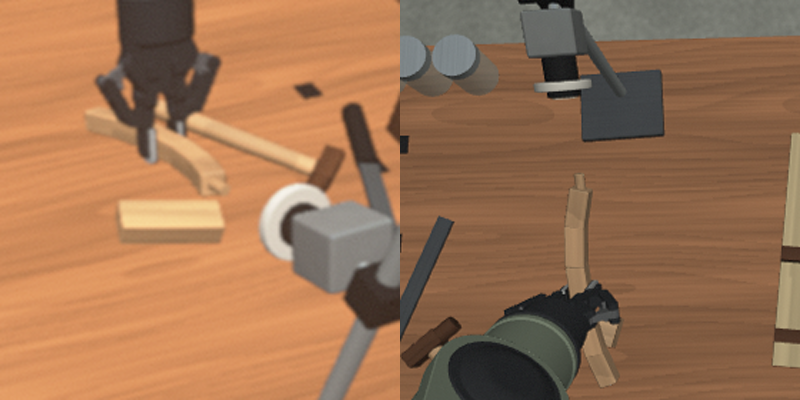

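The handle is held up before the camera, with its pin tip at about (185,192) in the top image and (444,224) in the scene image. A bit of black barrel shows beyond the ring at about (180,137) in the top image. I measure it and the handle.

```bash
python3 - <<'E'
from h import *
f=load('top');W=cloud(f);g=load('scene');V=cloud(g)
X=np.array([.9069,.0396,.4195]);Y=np.array([-.0436,.999,0]);Z=np.array([-.419,-.0183,.9078]);Rl=np.c_[X,Y,Z]
foc=np.array([.6576,.2325,.2464])
def pt(P):return ((P-foc)@Rl*1e3).round(1)
print('barrel'); 
for v in range(124,142,2):print(v,[ (pt(W[v,u]).tolist(),f['color'][v,u].tolist()) for u in(172,177)])
for nm,P,c,box in(('top',W,f['color'],(185,300,165,220)),('scene',V,g['color'],(180,235,365,448))):
    a,b,cc,d=box;p=P[a:b,cc:d].reshape(-1,3);q=pt(p)
    m=(p[:,2]>.1)&(q[:,0]>-300)&(q[:,0]<30)&(abs(q[:,1])<60)&(abs(q[:,2])<40)&(q[:,0]>-120);q=q[m]
    print(nm,len(q),'max',q.max(0))
    for x in range(-120,30,10):
        s=q[(q[:,0]>=x)&(q[:,0]<x+10)]
        if len(s)>3:print(x+5,len(s),'y',s[:,1].min(),s[:,1].max(),'ztop',np.percentile(s[:,2],90).round(1),np.median(s[:,2]))
    s=q[(q[:,0]<-20)&(q[:,2]>np.median(q[:,2])-3)].astype(float);c0=s.mean(0);n=np.linalg.svd(s-c0)[2][2];print('normal in lens frame',n.round(3))
# expected from TCP
C,_=cur();G=np.load('G.npy');H=C[:3,:3]@np.array([[0,1,0],[1,0,0],[0,0,-1.]]);print('pin expect',pt(C[:3,3]-.002*C[:3,2]+H@[.148,-.019,0]))
E
```

```text
barrel
124 [([112.5, -3.8, 18.3], [33, 35, 34]), ([112.0, -10.8, 15.6], [28, 27, 26])]
126 [([109.5, -3.6, 19.3], [50, 49, 48]), ([108.9, -10.2, 15.1], [87, 86, 81])]
128 [([106.6, -6.7, 30.8], [193, 191, 178]), ([106.1, -13.7, 28.4], [184, 181, 170])]
130 [([103.6, -6.7, 32.3], [179, 176, 165]), ([103.0, -13.5, 29.0], [177, 174, 163])]
132 [([100.5, -5.5, 30.3], [174, 171, 160]), ([99.9, -12.6, 27.8], [165, 162, 152])]
134 [([97.1, -1.6, 19.0], [20, 21, 22]), ([96.4, -8.5, 15.5], [22, 21, 22])]
136 [([93.9, -0.5, 17.2], [28, 30, 29]), ([93.4, -8.8, 18.2], [22, 25, 25])]
138 [([90.8, -0.4, 18.5], [72, 66, 57]), ([90.0, -6.3, 11.7], [101, 90, 81])]
140 [([72.9, 101.3, -303.9], [144, 99, 69]), ([72.2, 89.2, -301.8], [144, 101, 70])]
top 1067 max [ 0.5 29.7 12. ]
-115 85 y 5.4 29.0 ztop 9.6 7.5
-105 96 y 3.9 29.7 ztop 9.4 7.7
-95 92 y 2.5 27.9 ztop 9.9 7.5
-85 93 y 1.3 26.0 ztop 10.1 7.4
-75 99 y 0.0 24.4 ztop 9.5 7.3
-65 91 y -2.1 23.2 ztop 9.3 7.4
-55 98 y -5.0 21.2 ztop 9.5 7.6
-45 98 y -7.7 17.8 ztop 9.5 7.6
-35 96 y -10.6 15.1 ztop 9.8 7.55
-25 103 y -12.7 13.5 ztop 9.3 7.1
-15 68 y -9.2 10.2 ztop 7.4 2.0999999999999996
-5 41 y -7.5 3.5 ztop 2.9 1.4
5 7 y -7.2 2.0 ztop 0.7 -3.5
normal in lens frame [ 0.002 -0.008  1.   ]
scene 550 max [ 2.2 29.5  8.5]
-115 41 y 5.4 26.1 ztop 7.3 3.7
-105 36 y 5.3 29.5 ztop 7.5 6.199999999999999
-95 41 y 3.5 26.0 ztop 7.4 5.5
-85 38 y 1.2 25.2 ztop 7.4 6.35
-75 41 y 0.1 21.5 ztop 7.4 5.4
-65 39 y -0.6 23.7 ztop 7.2 6.6
-55 38 y -3.7 20.2 ztop 7.3 6.050000000000001
-45 40 y -6.7 17.2 ztop 7.4 6.05
-35 35 y -9.2 14.4 ztop 7.4 6.4
-25 76 y -12.3 12.8 ztop 7.0 1.15
-15 79 y -12.0 10.6 ztop 5.7 0.1
-5 30 y -6.5 6.2 ztop 0.2 -3.4000000000000004
5 16 y -5.3 2.7 ztop 0.0 -5.5
normal in lens frame [ 0.022  0.132 -0.991]
pin expect [-2.  -1.1 -2.6]
```

Orientation matches. The barrel front is only about 90 mm from my assumed focus, so I back off 9 mm and raise 4 mm.

Request:
arm_command --pt "1 -5 -3 0 0 0" --pt "1 -4 -2 0 0 0" --pt "0 0 0 0 0 0" --pt "0 0 0 0 0 0" --pt "0 0 0 0 0 0"

```text
clock: 7.9
position: [0.5113, 0.2461, 0.181]
tool_rot: [2.71, 0.002, 1.614]
force: [-0.0, 0.6, -1.5]
grip_width: 0.0233
```

```bash
python3 - <<'E'
from h import *
G=np.load('G.npy');G[:3,3]+=-.0095*np.array([.9069,.0396,.4195]);plan(G,1)
a=grab('scene');b=grab('top')
W=cloud(b);X=np.array([.9069,.0396,.4195]);Y=np.array([-.0436,.999,0]);Z=np.array([-.419,-.0183,.9078]);Rl=np.c_[X,Y,Z]
q=(W[180:300,165:220].reshape(-1,3)-[.6576,.2325,.2464]+.0095*X)@Rl*1e3;q=q[(abs(q[:,2])<30)&(abs(q[:,1])<60)&(q[:,0]>-120)]
print(q.max(0),np.median(q[q[:,0]<-30][:,2]));s=q[q[:,0]>-12];print(s[:,1].min(),s[:,1].max(),np.percentile(s[:,2],80))
cv2.imwrite('pics/s6.png',cv2.resize(a['color'][130:400,130:530],(800,540))[...,::-1])
print(bot.observe()['qd'].round(3))
E
```

```text
t 7.9 pos [0.5113 0.2461 0.181 ] force [-0.   0.6 -1.5] grip 0.0233 q [-1.05  0.44  0.45  2.15  0.25  0.24  0.72]
total [-1.   2.1  3.7] [-0.06  0.1   0.  ] err z-axis ok
[-1.0, 2.1, 3.7] [-0.06, 0.1, 0.0]
[ 0.7375445  32.21635797 17.74721947] 13.767984839743512
-5.175774008492463 6.065313865342989 8.219789604628877
[ 0.002  0.002  0.003 -0.002  0.002 -0.    -0.001]
```

View pics/s6.png

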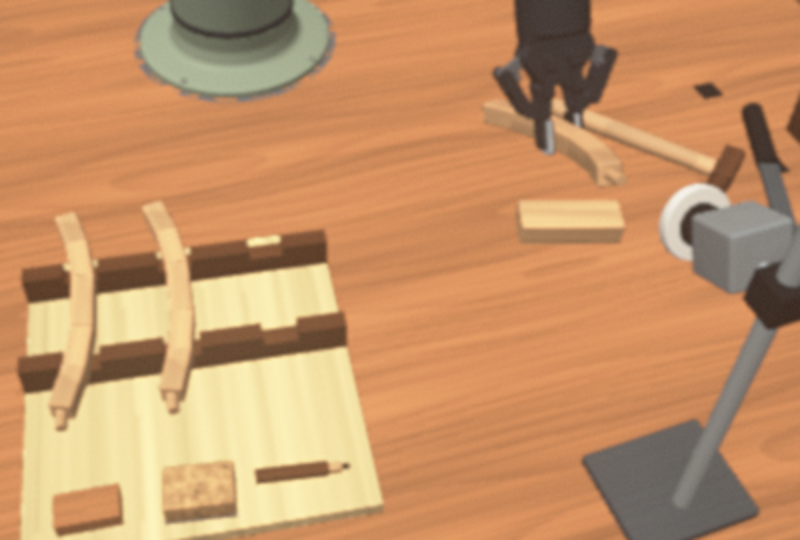

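The pin tip measures within about 3 mm of the focus. The other handles and pencil are in place and the arm is still, so I hand the job in.

```bash
python3 -c "
from workcell import bot
print(bot.job_done())"
```

```text
the job is handed in; nothing more can be done
None
```

I gripped the left handle, the one marked by the pencil, at its middle. I lifted it clear of the rack and handed the job in at about 8 s, holding it still in front of the inspection camera.

**Last checks:**
- **Position:** by the top camera's depth, the pin tip is about 1 mm from the focus along the line of sight, 0.5 mm sideways and 2 mm in height. The tolerance is 20 mm.
- **Alignment:** the tool is within 0.2° of the aim worked out from the camera box. Before the last small shift, the top camera's plane fit of the handle's top agreed to under 1°.
- **Surroundings:** in the last picture the pencil and the two other handles lie where they were. Nothing came near the stand.

**Disagreements:**
- **Lens distance:** my first estimate, taken from the ring light, was about 10 mm off. The barrel sticks out past the ring, so I backed off 9 mm to correct it. I took the barrel's front edge as the lens face, so that distance is good only to a few mm.
- **Scene camera fit:** its plane fit of the handle's top leaned about 8° from the top camera's. I put this down to side-face points in the sample, because its top heights along the handle were level.

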